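# Complete a carton layer and tally it

## Robot

A 6-joint arm with a two-finger parallel gripper is mounted at the origin on the work surface. World frame = base frame: x ahead of the robot, y to its left, z up, the work surface at z = 0. Lengths are in mm, angles in rad, forces in N, time in s.
With the tool pointing down it reaches from about 400 to 825 mm from the base axis. Payload 7 kg.
Tool frame: the origin (TCP) lies at the very end of the fingers, on their centre line; the grasp point (between the pads) lies r.tcp_to_grasp behind it (r.tcp_to_grasp is the distance from the TCP to the grasp point, in mm); z points along the fingers, y is the line along which they close (so a half turn about z gives the same grasp; the last joint's range is limited). The gripper opens to 85 mm and grips with 20 to 120 N. Pads are 22 mm wide; open, the fingers measure 114 mm over their backs; the gripper's body (76 mm by 85 mm) begins 54 mm behind the grasp point. The pads swing forward as they close: fully open they stand 13 mm farther back than shut.
Start: joints at [-1.053, 0.359, 0.012, 0, -1.224, -0.288], TCP at [153.728, -657.239, 202.502] pointing down, gripper open.
Joint ranges: [-3.07, 3.07], [-1.43, 2.12], [-1.02, 1.25], [-3.03, 1.67], [-3.05, -0], [-3.03, 3.03]. Speed limits (rad/s): [2.39, 2.39, 3.01, 3.14, 3.14, 3.14].

## Interface

Orientations are given as a unit quaternion [w, x, y, z].
In Python, from cell import r, effector, telemetry, snapshot, camera_params, ticket gives the robot as it stands. Calls block until the motion is done:
- r.move_pose(position, orientation): joint-space move of the TCP to a pose.
- r.servo_line(position, ori=None, max_speed=150): straight line of the TCP; ori=None keeps the orientation; max_speed is the mean speed in mm/s.
- r.set_joints(angles): joint-space move.
- effector.move_gripper(opening, effort=None): finger opening in mm; effort is the grip in N (None keeps the last); returns when the fingers have stopped.
- r.wait(seconds).
- r.inverse_kinematics(position, orientation): joint angles nearest the present ones, or None.
- telemetry.state(): the state.
- snapshot(name): name is "scene" or "side" or "wrist"; returns (picture, depth): 384x512x3 uint8, red, green, blue; 384x512 float32, mm along the optical axis (not along the pixel's ray), 0 where there is no reading.
- camera_params(name): a dict with "K" (3x3 intrinsics, pixels), "distortion" ([k1, k2, p1, p2, k3] as OpenCV has them; the pictures are not rectified), "extrinsics" (4x4, takes a point from world to camera coordinates); the wrist camera has in their place "hand_eye" (4x4, takes a point from camera to tool coordinates, whose origin is the TCP and whose axes are the flange's). Camera axes: x right, y down, z forward; pixel columns grow to the right and rows downward; lengths in mm; the calibration is good to about 2 mm. A picture is of the moment at which its call begins: read the wrist's pose just before it. camera_params takes no time and is no camera call.
A pose or a line that the arm cannot do raises r.IKError and nothing moves.
- ticket.finish_job(): hands the job in; it is judged then, once.
The state is a dict: "t": time; "qpos": joint angles; "dq": joint speeds; "tau": joint torques, N m; "position": TCP position; "orientation": TCP orientation; "ft_force": force on the tool from outside, world axes, zero at the start; "ft_torque": the same for the moment, N m; "gripper_width": finger opening in mm; "gripper_force": force on a finger pad.
Only numpy, scipy, OpenCV 4.12 (cv2) and the standard library are available. Lean on these libraries where they do the work, as an engineer would, in place of code of your own. Each camera call takes 0.05 s, during which the arm holds its last target. There are 200 camera calls.

## Task

Lay the standing green carton down on its side on the bare table and let go of it, then take it again from above and set it on the empty orange rectangle of the white slab, lying lengthwise within it, so that it completes the pinwheel layer, and let go. Then tally the layer: swing the red-knobbed lever of the grey counter all the way to its stop and release it so that it springs home. Do not disturb the three cartons already on the slab, and do not knock the other kitchen things about.

Things in the scene. Friction and masses are not known exactly. Their poses are not given: they have to be found in the camera images.
- carton: The carton to load: green with a white and yellow band, 56 x 56 mm square section, 130 mm long, about 0.25 kg. It starts standing on end on the bare table, apart from the slab. Origin: centre of the end face it starts on; its own z axis runs along its length to the other end; x and y are square to its long faces.
- carton_center (a point): The middle of that carton (65 mm from either end, 28 mm from each long face); same axes as the carton.
- slab: White plastic slab 204 x 204 mm, 18 mm thick, fixed flat on the table. Orange rectangles printed on it show a pinwheel of four cartons lying on their sides around an open square (77 x 77 mm) at its centre; three are taken. Origin: centre of its underside; z up, x and y along its edges.
- slot (a point): Centre of the empty orange rectangle (130 x 56 mm) on the slab's top face, axes as the slab's; at x -29.5, y -66.5 mm from the slab's centre. The carton lies here with its length along this x axis. On its +y side it borders the open square from x -9 to +65 mm and layer_c's end below x -9 mm; layer_a borders its +x end; -x and -y sides are open. Gaps between cartons 3 mm.
- lever_pivot (a point): Vertical pivot axis of the tally counter's lever, 52 mm above the table at the lever's underside. The counter is a grey housing 110 x 100 mm, 48 mm high, on a 130 x 120 mm base plate centred under the pivot, fixed to the table. Axes: as the counter's, z up; the knob's sweep is centred about this point's -x direction.
- lever (a joint): Turn of the counter's sprung lever about the vertical pivot, rad: 0 at home, 1.2 at its stop; grows anticlockwise seen from above, from 0.6 rad on the +y side of the counter's -x direction to 0.6 rad on the -y side. Released, it springs home by itself; about 6 N at the knob holds it at the stop.
- lever_knob (a point): Centre of the top of the red upright knob at the lever's end, 103 mm above the table: a round post 18 mm in diameter that stands 41 mm clear above the steel lever arm (arm top at 60.5 mm), 95 mm from the pivot. Open space all round it.
- layer_a: One of the three like cartons already lying loose on the slab, 130 x 56 x 56 mm, beside the slot's +x end, lying across it. Origin: centre of its underside, x along its length.
- layer_b: One of the three like cartons already lying loose on the slab, 130 x 56 x 56 mm, along the slab's +y edge, parallel to the slot. Origin: centre of its underside, x along its length.
- layer_c: One of the three like cartons already lying loose on the slab, 130 x 56 x 56 mm, at the slab's -x side, lying across; its end borders the slot's +y side. Origin: centre of its underside, x along its length.
- jar: Bystander. Amber glass jar with white cap, 68 mm diameter, 90 mm high; origin at the centre of its underside.
- mug: Bystander. Blue mug, 76 mm diameter, 85 mm high; origin at the centre of its underside.
- can: Bystander. Food can with red label, 72 mm diameter, 90 mm high; origin at the centre of its underside.
- bowl: Bystander. White bowl, 110 mm diameter, 45 mm high, near the robot; origin at the centre of its underside.
- tub: Bystander. Open white tub 120 x 100 x 60 mm; origin at the centre of its underside.
- spatula: Bystander. Kitchen spatula lying at the right side.
Not all that is in view belongs to the job. What is shaped like the part that bears lever_pivot but pink, purple or yellow is not meant.

How it is judged (in metres and radians):
On the way, in this order (a step that is already met when the one before it is completed fails the run):
1. the carton lies on its side on the table, let go and at rest (angle between carton's own z axis and vertical between 1.47 and 1.67 rad and height (world z) of carton_center below 0.036 m and contact force between the fingers and carton below 0.05 N and linear speed of carton below 0.02 m/s), for 0.2 s.
2. the carton lies in the empty place of the layer, let go and at rest (x of carton_center in the frame of slot between -0.009 and 0.009 m and y of carton_center in the frame of slot between -0.009 and 0.009 m and z of carton_center in the frame of slot between 0.023 and 0.033 m and angle between the z axis of carton and the x axis of slot, either way round below 0.12 rad and contact force between the fingers and carton below 0.05 N and linear speed of carton below 0.02 m/s), for 0.2 s.
3. the lever is at its stop (value of joint lever above 1.12 rad), for 0.05 s.
At the end, for the whole second after the job is handed in: The carton lies let go in the empty place, its middle within 9 mm of the slot's centre along each slab edge, on the slab (5 mm in height), within 0.12 rad of its direction; the lever is home (below 0.08 rad); layer cartons moved under 15 mm, bystanders under 50 mm (all of step 2 and value of joint lever below 0.08 rad and distance of each of layer_a, layer_b, layer_c from where it was at the start of the episode below 0.015 m and distance of each of jar, mug, can, bowl, tub, spatula from where it was at the start of the episode below 0.05 m); the robot touches nothing.
It fails at once if one of the cartons already in the layer is pushed 15 mm or more (distance of any of layer_a, layer_b, layer_c from where it was at the start of the episode above 0.015 m).
It fails at once if another kitchen thing is knocked 50 mm or more (distance of any of jar, mug, can, bowl, tub, spatula from where it was at the start of the episode above 0.05 m).
It also fails if it takes over 72 s, if anything falls off the work surface, if the arm or the gripper's body presses on something with over 40 N, if the wrist force passes 120 N, or if a joint passes its speed limit or range.

## Working session

There is one attempt and no reset: what is moved stays moved. The work goes in short steps, each a Python script; the robot and the scene stay as the last script left them, time stands still between calls to the robot, and variables do not carry over. Pictures are saved under pics/ and viewed, at most 10 in all, crops included, and the job is handed in when it is done.

```bash
ls; mkdir -p pics
cat > h.py <<'E'
import numpy as np, cv2
from cell import r, effector, telemetry, snapshot, camera_params, ticket
def shot(n,f):
    p,d=snapshot(n); cv2.imwrite('pics/'+f+'.png',cv2.resize(p[:,:,::-1],(768,576)));np.savez('pics/'+f+'.npz',p=p,d=d);return p,d
def cloud(n,d,T=None):
    "world xyz for all pixels"
    c=camera_params(n);K=np.array(c['K']);D=np.array(c['distortion'],float)
    h,w=d.shape;u,v=np.meshgrid(np.arange(w),np.arange(h))
    q=cv2.undistortPoints(np.stack([u,v],-1).reshape(-1,1,2).astype(float),K,D).reshape(h,w,2)
    P=np.dstack([q*d[...,None],d])
    E=np.linalg.inv(np.array(c['extrinsics'])) if T is None else T
    X=P@E[:3,:3].T+E[:3,3]; X[d<=0]=np.nan
    return X
E
python3 - <<'E'
from h import *
shot('scene','s0');shot('side','d0')
for n in('scene','side'):
    E=np.linalg.inv(np.array(camera_params(n)['extrinsics']));print(n,E.round(2))
s=telemetry.state();print(s['t'],s['orientation'],r.tcp_to_grasp,s['gripper_width'])
print(camera_params('wrist')['hand_eye'])
E
```

```text
pics
scene [[-5.80000e-01  6.30000e-01 -5.20000e-01  1.30114e+03]
 [ 8.10000e-01  4.40000e-01 -3.80000e-01  5.70620e+02]
 [-1.00000e-02 -6.40000e-01 -7.70000e-01  1.24370e+03]
 [ 0.00000e+00  0.00000e+00  0.00000e+00  1.00000e+00]]
side [[-9.2000e-01 -2.0000e-01  3.4000e-01  5.6400e+00]
 [-3.9000e-01  4.7000e-01 -7.9000e-01  1.2271e+03]
 [ 0.0000e+00 -8.6000e-01 -5.2000e-01  8.8100e+02]
 [ 0.0000e+00  0.0000e+00  0.0000e+00  1.0000e+00]]
0.1 [-1.43251948e-04 -1.14577506e-01  9.93414022e-01  7.45678018e-04] 18.700000000000003 85.09651538517345
[[-1.22582006e-03 -9.60323281e-01 -2.78886526e-01  7.15468441e+01]
 [ 9.99999123e-01 -1.03720614e-03 -8.23868349e-04  1.12235118e+00]
 [ 5.01917138e-04 -2.78887291e-01  9.60323709e-01 -1.72814752e+02]
 [ 0.00000000e+00  0.00000000e+00  0.00000000e+00  1.00000000e+00]]
```

View pics/s0.png

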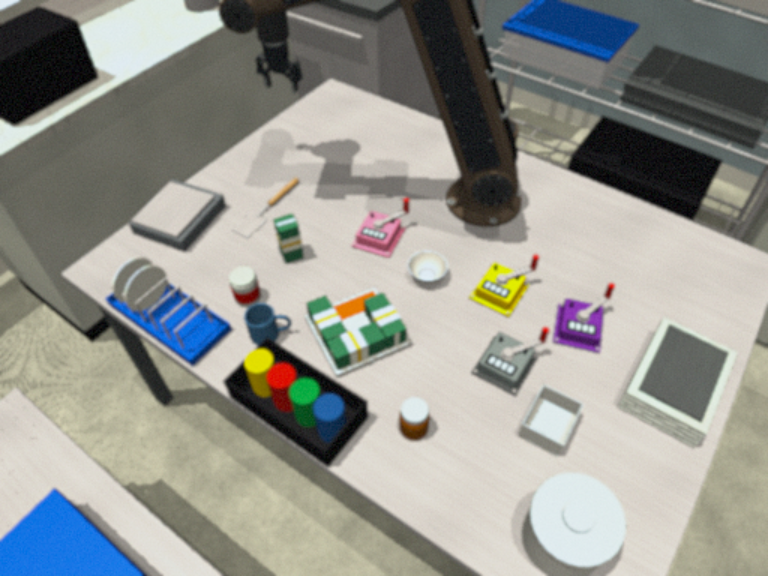

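View pics/d0.png

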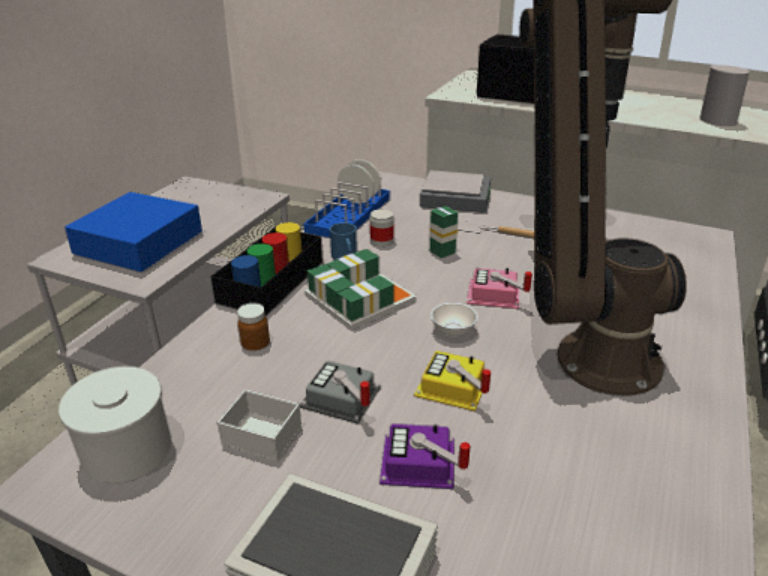

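Scene view (768x576): the standing green carton is at (289,238). The slab is at (358,328), with its empty orange place at (357,303). Lever counters are pink (380,232), yellow (500,287), purple (580,322) and grey (507,360). The grey one, with its knob at (545,335), fits the description. Next I'll measure from depth.

```bash
cat > m.py <<'E'
from h import *
def at(X,u,v): return X[int(v/1.5),int(u/1.5)].round(0)
C={}
for n,f in(('scene','s0'),('side','d0')):
    z=np.load('pics/'+f+'.npz');C[n]=(cloud(n,z['d']),z['p'])
S,Sp=C['scene'];D,Dp=C['side']
print('scene carton',at(S,287,222),'slot',at(S,357,303),'knob',at(S,545,331),'body',at(S,508,355),'can',at(S,243,272),'mug',at(S,262,310),'bowl',at(S,428,272),'spat',at(S,270,205),'jar',at(S,414,405))
print('side carton',at(D,444,212),'slot',at(D,403,295),'knob',at(D,366,386),'table',at(D,400,340),at(S,450,330))
def rect(X,c,rad,z0,z1,msg):
    m=(np.hypot(X[...,0]-c[0],X[...,1]-c[1])<rad)&(X[...,2]>z0)&(X[...,2]<z1)
    P=X[m];q=cv2.minAreaRect(P[:,:2].astype(np.float32));print(msg,m.sum(),np.round(q[0],1),np.round(q[1],1),round(q[2],1),'z',np.nanmedian(P[:,2]).round(1))
    return P
for n,X in(('scene',S),('side',D)):
    c=at(S,287,222);rect(X,c,70,120,140,n+' carton top');rect(X,c,70,15,140,n+' carton all')
    s=at(S,357,325);rect(X,s,170,62,85,n+' layer');rect(X,s,170,10,85,n+' slab')
    g=at(S,508,355);rect(X,g,100,40,52,n+' counter');k=at(S,545,331);rect(X,k,30,80,110,n+' knob')
im=np.concatenate([cv2.resize(Sp[180:270,180:290],None,fx=3.6,fy=3.6,interpolation=2),cv2.resize(Sp[205:265,305:375],(378,324),interpolation=2)],1)
cv2.imwrite('pics/crop1.png',im[:,:,::-1])
E
python3 m.py
```

```text
scene carton [ 516. -331.  133.] slot [557. -68.  13.] knob [419. 390.  99.] body [507. 342.  64.] can [ 694. -331.   96.] mug [ 741. -230.   62.] bowl [349.  20.   3.] spat [ 398. -527.   10.] jar [757. 244.  88.]
side carton [ 513. -337.  125.] slot [520. -49.  18.] knob [411. 395. 100.] table [466. 102.  -5.] [484. 175.   2.]
scene carton top 161 [ 514.6 -335.4] [58.9 57.4] 61.1 z 130.0
scene carton all 429 [ 516.5 -332.2] [66.5 57.5] 60.9 z 99.8
scene layer 1452 [626.9 -19.2] [193.2 191.3] 62.7 z 74.0
scene slab 2597 [625.6 -19.7] [248.1 249.3] 77.7 z 69.6
scene counter 577 [499.2 340.7] [112.1 101.1] 1.6 z 47.5
scene knob 35 [417.9 392.8] [18.4 18.8] 40.5 z 98.8
side carton top 98 [ 509.7 -332.1] [58.4 62.4] 60.0 z 128.0
side carton all 507 [ 511.7 -332. ] [60.7 65.7] 61.2 z 80.6
side layer 1023 [644.5 -28.5] [193.4 249.9] 62.3 z 72.8
side slab 2172 [643.4 -26.7] [207.9 258.6] 62.5 z 58.4
side counter 624 [495.2 343.4] [113.4 102.3] 3.6 z 46.7
side knob 60 [414.4 394.6] [16.9 15.1] 51.9 z 95.2
```

View pics/crop1.png

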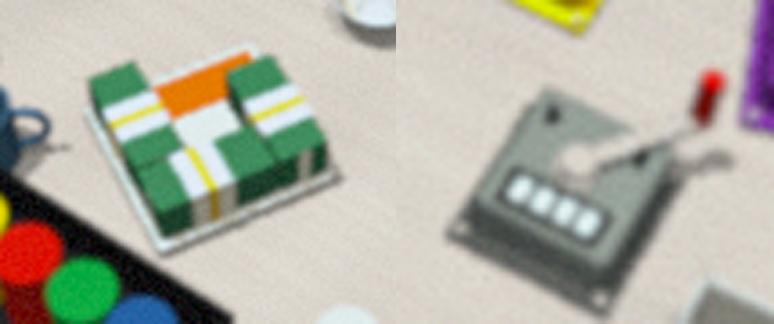

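Only the grey counter fits; the enlarged crop confirms it has the red knob and the arm pointing towards the robot. Next are wrist views over the carton and the slab for precise poses, plus reachability checks.

```bash
cat >> h.py <<'E'
from scipy.spatial.transform import Rotation as Ro
def ori(az,tilt=0,flip=False):
    "az: deg azimuth of horizontal tool direction; tilt deg toward az; closing axis perpendicular to az"
    a,t=np.radians([az,tilt]);d=np.array([np.cos(a),np.sin(a),0]);k=np.array([0,0,1.])
    z=-k*np.cos(t)+d*np.sin(t);y=np.cross(k,d)*(-1 if flip else 1);x=np.cross(y,z)
    q=Ro.from_matrix(np.stack([x,y,z],1)).as_quat();return [q[3],q[0],q[1],q[2]]
def toolT():
    s=telemetry.state();w,x,y,z=s['orientation'];T=np.eye(4)
    T[:3,:3]=Ro.from_quat([x,y,z,w]).as_matrix();T[:3,3]=s['position'];return T
def wrist(f):
    T=toolT()@np.array(camera_params('wrist')['hand_eye']);p,d=shot('wrist',f);return p,cloud('wrist',d,T)
def rect(X,c,rad,z0,z1,msg=''):
    m=(np.hypot(X[...,0]-c[0],X[...,1]-c[1])<rad)&(X[...,2]>z0)&(X[...,2]<z1)
    P=X[m];q=cv2.minAreaRect(P[:,:2].astype(np.float32));print(msg,m.sum(),np.round(q[0],1),np.round(q[1],1),round(q[2],1),'z',np.nanmedian(P[:,2]).round(1))
    return q
E
python3 - <<'E'
from h import *
for f in(0,1):
    for p,t in(([512,-333,330],0),([600,-60,330],0),([512,-333,80],0),([590,-378,40],65),([560,-360,40],65),([540,-345,40],65),([560,-360,40],45)):
        q=r.inverse_kinematics(p,ori(-29,t,f));print(f,p,t,None if q is None else np.round(q,2))
E
```

```text
0 [512, -333, 330] 0 [-0.26  0.2   0.08  0.   -1.45 -1.82]
0 [600, -60, 330] 0 [ 0.22  0.19  0.06  0.   -1.45 -2.3 ]
0 [512, -333, 80] 0 [-0.26  0.36 -0.29  0.   -0.92 -1.82]
0 [590, -378, 40] 65 [-1.11  0.63 -0.81 -2.5  -1.03  1.48]
0 [560, -360, 40] 65 [-1.17  0.65 -0.88 -2.47 -1.1   1.54]
0 [540, -345, 40] 65 [-1.21  0.68 -0.93 -2.45 -1.16  1.6 ]
0 [560, -360, 40] 45 None
1 [512, -333, 330] 0 [-0.26  0.2   0.08  0.   -1.45  1.32]
1 [600, -60, 330] 0 [ 0.22  0.19  0.06  0.   -1.45  0.84]
1 [512, -333, 80] 0 [-0.26  0.36 -0.29  0.   -0.92  1.32]
1 [590, -378, 40] 65 [-1.11  0.63 -0.81 -2.5  -1.03 -1.66]
1 [560, -360, 40] 65 [-1.17  0.65 -0.88 -2.47 -1.1  -1.6 ]
1 [540, -345, 40] 65 [-1.21  0.68 -0.93 -2.45 -1.16 -1.54]
1 [560, -360, 40] 45 None
```

Run:
```python
from h import *
for t in(-45,-60,-70):
  for p in([480,-310,45],[520,-340,45]):
    q=r.inverse_kinematics(p,ori(-29,t,1));print(t,p,None if q is None else np.round(q,2))
o=ori(-29,0,1)
r.servo_line([153,-657,330]);r.move_pose([480,-315,350],o)
p,X=wrist('w0');rect(X,(512,-333),60,115,140,'top')
r.move_pose([585,-20,350],o)
p,X=wrist('w1');rect(X,(627,-20),180,62,85,'layer');rect(X,(627,-20),180,10,85,'slab')
print(telemetry.state()['t'],telemetry.state()['position'])
```

```text
-45 [480, -310, 45] [-0.33  0.85  0.3  -0.13 -1.79  1.41]
-45 [520, -340, 45] [-0.34  0.93  0.46 -0.12 -1.88  1.42]
-60 [480, -310, 45] [-0.34  1.03  0.5  -0.16 -2.07  1.41]
-60 [520, -340, 45] [-0.36  1.11  0.69 -0.16 -2.18  1.4 ]
-70 [480, -310, 45] [-0.35  1.14  0.62 -0.19 -2.25  1.39]
-70 [520, -340, 45] [-0.36  1.23  0.84 -0.2  -2.38  1.38]
top 1474 [ 513.  -337.1] [55.9 54.7] 60.0 z 131.4
layer 8739 [665. -32.] [207.6 277.1] 67.7 z 75.5
slab 13821 [660.6 -29. ] [216.4 285.1] 64.8 z 74.6
4.1167 [584.85732204 -21.23812127 350.13922499]
```

View pics/w1.png

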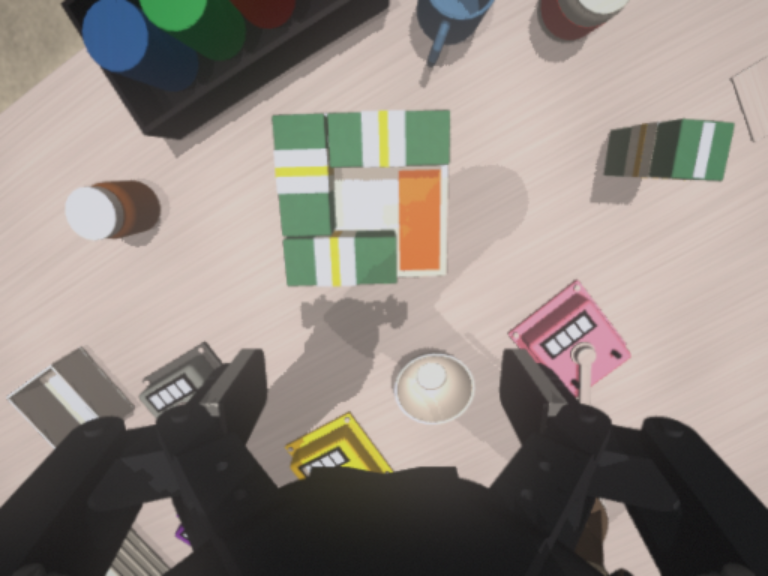

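The wrist view shows the empty orange place at (398-440, 170-272) px. layer_a is above it at (390,138), layer_c is at (340,260) and layer_b at (303,175). I'll compute the slot frame from the orange patch and the carton tops.

Run:
```python
from h import *
z=np.load('pics/w1.npz');p=z['p'];T=toolT()@np.array(camera_params('wrist')['hand_eye']);X=cloud('wrist',z['d'],T)
hsv=cv2.cvtColor(p,cv2.COLOR_RGB2HSV)
m=(hsv[...,0]>5)&(hsv[...,0]<18)&(hsv[...,1]>150)&(hsv[...,2]>150)
m[:, :255]=0;m[:,305:]=0;m[:105]=0;m[190:]=0
P=X[m];print('orange z',np.nanmedian(P[:,2]));
q=cv2.minAreaRect(P[~np.isnan(P[:,0]),:2].astype(np.float32));print('orange',q)
# rotate to a frame at az
for az in(-27.0,-27.5,-28):
    a=np.radians(az);ex=np.array([np.cos(a),np.sin(a)]);ey=np.array([-ex[1],ex[0]])
    f=lambda W:np.stack([W[...,:2]@ex,W[...,:2]@ey],-1)
    o=f(P[~np.isnan(P[:,0])]);print(az,'orange x,y pct',np.percentile(o,[.5,2,98,99.5],axis=0).round(1).tolist())
top=(X[...,2]>66)&(X[...,2]<82);top[:72]=0;top[195:]=0;top[:,:175]=0;top[:,305:]=0
def sub(u0,u1,v0,v1,n):
    M=np.zeros_like(top);M[int(v0/1.5):int(v1/1.5),int(u0/1.5):int(u1/1.5)]=1
    W=X[M&top];q=cv2.minAreaRect(W[:,:2].astype(np.float32));print(n,np.round(q[0],1),np.round(q[1],1),round(q[2],1))
sub(331,460,100,168,'a');sub(265,326,105,231,'b');sub(275,405,237,295,'c')
top=np.abs(X[...,2]-18)<8;sub(395,455,160,285,'slabtop vis')
```

```text
orange z 19.724648281478608
orange ((566.8253784179688, -63.61349105834961), (47.50228500366211, 122.53217315673828), 61.5753059387207)
-27.0 orange x,y pct [[474.2, 177.0], [476.1, 178.7], [592.9, 224.2], [594.7, 225.4]]
-27.5 orange x,y pct [[472.5, 181.8], [474.4, 183.1], [591.3, 228.9], [593.0, 229.7]]
-28 orange x,y pct [[470.8, 186.5], [472.7, 187.4], [589.6, 233.5], [591.3, 233.9]]
a [668.5 -75.4] [128.4  56.5] 61.3
b [685.4  27.6] [ 55.7 123.3] 59.1
c [579.5  39. ] [130.1  57.4] 61.3
slabtop vis [564.3 -64.6] [ 66.9 139.4] 63.2
```

```bash
cat > tip.py <<'E'
from h import *
az=-29.5;a=np.radians(az);d=np.array([np.cos(a),np.sin(a),0]);k=np.array([0,0,1.])
c=np.array([513,-336,0.])
def tcp(g,th):
    t=np.radians(th);return list(g-18.7*(np.cos(t)*k+np.sin(t)*d)),ori(az,-th,1)
TH=72;t=np.radians(TH);gz=100*np.cos(t)+28*np.sin(t)+2
g1=c+20*d+gz*k;P=[tcp(c+180*k,0),tcp(c+20*d+150*k,40),tcp(c+20*d+120*k,TH),tcp(g1,TH)]
for p in P: print(np.round(p[0]),np.round(r.inverse_kinematics(*p),2))
r.move_pose(*tcp(c+180*k,0));r.servo_line(tcp(c+100*k,0)[0],max_speed=120)
effector.move_gripper(50,50);s=telemetry.state();print('grip',s['gripper_width'],s['gripper_force'],s['t'])
r.servo_line(tcp(c+130*k,0)[0],max_speed=100)
r.servo_line(*P[1],max_speed=60);r.servo_line(*P[2],max_speed=50);r.servo_line(P[3][0],max_speed=50)
s=telemetry.state();print(s['gripper_width'],s['gripper_force'],s['ft_force'],s['t'])
shot('side','tip')
E
python3 tip.py
```

```text
[ 513. -336.  161.] [-0.26  0.29 -0.19  0.   -1.09  1.32]
[ 520. -340.  136.] [-0.34  0.79  0.45 -0.12 -1.92  1.4 ]
[ 515. -337.  114.] [-0.37  1.18  0.85 -0.23 -2.48  1.34]
[ 515. -337.   54.] [-0.37  1.24  0.84 -0.21 -2.41  1.36]
grip 54.94510449248578 54.0276163816452 6.725
54.67068887438715 53.450742959976196 [-1.11776504  0.46172605 -2.32023881] 10.2
```

Run:
```python
from h import *
effector.move_gripper(85);r.wait(0.3)
s=telemetry.state();p=s['position'];print(s['ft_force'],s['t'])
r.servo_line([p[0],p[1],190],max_speed=100)
o=ori(-29,0,1)
r.move_pose([500,-330,330],o);r.wait(.2)
P,X=wrist('w2');q=rect(X,(520,-340),140,45,66,'lying')
print(telemetry.state()['t'])
```

```text
[ 0.00626746  0.17234806 -1.59692774] 10.9583
lying 2605 [ 509.  -335.6] [ 55.5 129. ] 60.0 z 57.5
13.8417
```

View pics/w2.png

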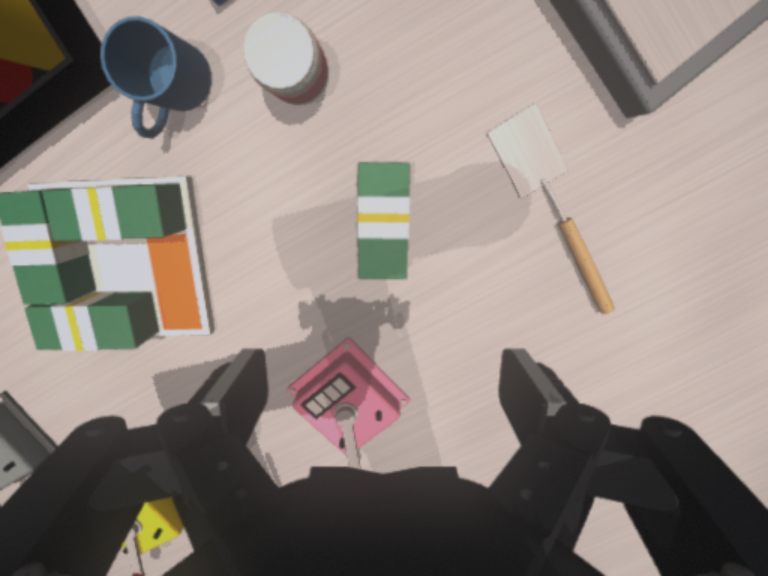

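The carton lies flat and free in the centre of the view at (383,220), and nothing else has moved. Taking it from above, off-centre so that the inner finger comes down in the open square.

```bash
cat > place.py <<'E'
from h import *
def dirv(az): a=np.radians(az);return np.array([np.cos(a),np.sin(a),0])
off=24
c=np.array([509,-335.6,0]);g=c+off*dirv(-30);o=ori(-30,0,1)
at=lambda p,z:[p[0],p[1],z]
r.move_pose(at(g,150),o);r.servo_line(at(g,9),max_speed=110)
effector.move_gripper(50,50);s=telemetry.state();print('grip',s['gripper_width'],s['gripper_force'],s['t'])
r.servo_line(at(g,150),max_speed=120)
slot=np.array([564.8,-64.0,0]);h=slot+off*dirv(-28.4);o=ori(-28.4,0,1)
r.move_pose(at(h,150),o);r.wait(.2)
P,X=wrist('w3');print(telemetry.state()['position'],telemetry.state()['t'])
E
python3 place.py
```

```text
grip 54.92684995058926 54.44639325141907 16.425
[585.75199534 -76.59925585 149.88673353] 19.075
```

View pics/w3.png

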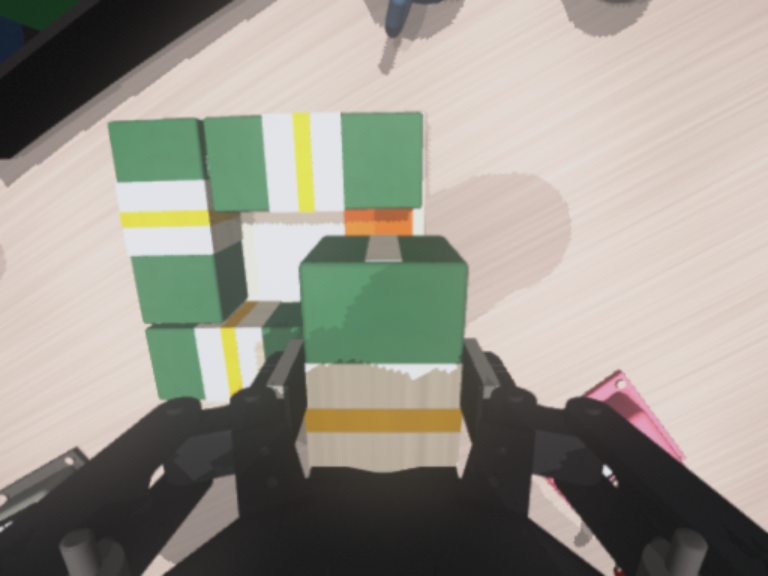

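Run:
```python
from h import *
z=np.load('pics/w3.npz');X=cloud('wrist',z['d'],toolT()@np.array(camera_params('wrist')['hand_eye']))
a=np.radians(-28.4);ex=np.array([np.cos(a),np.sin(a)]);ey=np.array([-ex[1],ex[0]])
S=np.array([566.6,-63.2])
Q=np.stack([(X[...,:2]-S)@ex,(X[...,:2]-S)@ey,X[...,2]],-1)
def box(u0,u1,v0,v1,z0,z1,n):
    B=Q[int(v0/1.5):int(v1/1.5),int(u0/1.5):int(u1/1.5)].reshape(-1,3);B=B[(B[:,2]>z0)&(B[:,2]<z1)]
    print(n,len(B),'x',np.percentile(B[:,0],[1,50,99]).round(1),'y',np.percentile(B[:,1],[1,50,99]).round(1),'z',np.median(B[:,2]).round(1))
box(295,475,255,355,185,215,'held top');box(305,462,238,258,100,215,'held end face')
box(210,430,105,215,66,82,'a top');box(140,300,327,405,66,82,'c top');box(340,430,205,240,10,24,'slab near')
print(telemetry.state()['position'])
```

```text
held top 7380 x [31.8 49.4 64.2] y [-30.4  -2.7  25.4] z 197.3
held end face 1313 x [63.5 64.  64.6] y [-29.1  -2.3  23.9] z 174.8
a top 9177 x [ 68.3  96.8 123.5] y [-24.7  37.9 101.1] z 75.5
c top 3713 x [-64.1 -30.5  -9.3] y [ 59.4 118.1 159.5] z 75.6
slab near 966 x [45.1 54.3 63.5] y [-34.2  -2.2  30.7] z 19.5
[585.75199534 -76.59925585 149.88673353]
```

```bash
cat > put.py <<'E'
from h import *
a=np.radians(-28.4);ex=np.array([np.cos(a),np.sin(a)]);ey=np.array([-ex[1],ex[0]])
h=np.array([564.8,-64.0])+24*ex+1.5*ey
r.servo_line([*h,150],max_speed=50);r.servo_line([*h,50],max_speed=90)
for z in(38,32,29,27.5):
    r.servo_line([*h,z],max_speed=25);f=telemetry.state()['ft_force'];print(z,np.round(f,1),np.round(telemetry.state()['position'],1))
    if f[2]>6: break
effector.move_gripper(72);r.wait(.3)
r.servo_line([*h,140],max_speed=100)
r.move_pose([*(h-30*ex),300],ori(-28.4,0,1));r.wait(.2)
P,X=wrist('w4');s=telemetry.state();print(s['t'],s['ft_force'])
Q=np.stack([(X[...,:2]-[566.6,-63.2])@ex,(X[...,:2]-[566.6,-63.2])@ey,X[...,2]],-1)
np.save('pics/w4Q.npy',Q)
E
python3 put.py
```

```text
38 [-0.1  0.5 -2.1] [586.6 -74.1  37.9]
32 [-0.6 -0.2 -2.3] [586.5 -74.1  31.8]
29 [ 0.7 -0.1 -3. ] [586.5 -74.1  28.8]
27.5 [-0.4  0.7  1.9] [586.9 -74.1  27.9]
24.9583 [ 0.10083967 -0.74441256  0.07331825]
```

View pics/w4.png

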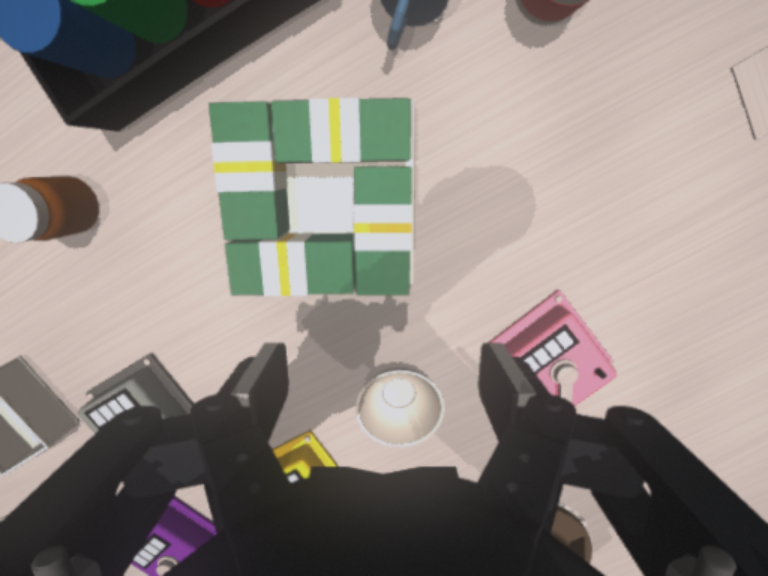

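The layer is complete: the green carton lies at (383,230) in the empty place, with small gaps to its neighbours. Now the grey counter's lever, checking the clearance around its knob first.

Run:
```python
from h import *
Q=np.load('pics/w4Q.npy')
B=Q[int(160/1.5):int(300/1.5),int(350/1.5):int(415/1.5)].reshape(-1,3);B=B[(B[:,2]>66)&(B[:,2]<84)&(B[:,0]<67)]
print('placed',cv2.minAreaRect(B[:,:2].astype(np.float32)),np.median(B[:,2]))
pv=np.array([497,342.])
for n,f in(('scene','s0'),('side','d0')):
    X=cloud(n,np.load('pics/'+f+'.npz')['d']).reshape(-1,3);X=X[(X[:,2]>58)&(X[:,2]<300)&(X[:,0]>200)&(abs(X[:,1]-300)<250)&(X[:,0]<480)]
    kk=np.unique((X[:,:2]//20*20).astype(int),axis=0,return_counts=True);print(n,[(*a,int(c)) for a,c in zip(kk[0].tolist(),kk[1]) if c>3])
for phi in range(130,225,15):
    a=np.radians(phi);p=[*(pv+95*np.array([np.cos(a),np.sin(a)])),70]
    print(phi,np.round(p),np.round(r.inverse_kinematics(p,ori(phi-180,0,1)),2))
# wrist view over the knob
r.move_pose([430,350,330],ori(-28,0,1));r.wait(.2)
P,X=wrist('w5')
rect(X,(416,393),30,85,112,'knob');rect(X,(497,342),85,43,51,'housing');print(telemetry.state()['t'])
```

```text
placed ((-1.4451789855957031, 2.6259288787841797), (62.21192169189453, 129.477294921875), 89.36448669433594) 75.45100470731637
scene [(200, 260, 12), (200, 460, 46), (220, 240, 7), (220, 260, 34), (220, 440, 6), (220, 460, 6), (240, 240, 11), (240, 440, 11), (240, 460, 5), (260, 220, 11), (260, 240, 6), (260, 400, 4), (260, 440, 14), (280, 200, 9), (280, 220, 11), (280, 420, 9), (280, 440, 17), (300, 200, 10), (400, 380, 16), (420, 380, 42), (440, 360, 15), (440, 380, 5), (460, 300, 4), (460, 340, 13), (460, 360, 11)]
side [(200, 260, 59), (200, 460, 41), (220, 240, 4), (220, 260, 36), (220, 440, 9), (220, 460, 23), (240, 240, 15), (240, 440, 21), (240, 460, 18), (260, 220, 12), (260, 240, 11), (260, 400, 6), (260, 440, 32), (280, 200, 9), (280, 220, 16), (280, 420, 12), (280, 440, 42), (300, 200, 11), (300, 220, 5), (400, 380, 59), (400, 400, 29), (420, 360, 4), (420, 380, 18), (440, 360, 20), (460, 300, 4), (460, 340, 12), (460, 360, 14)]
130 [436. 415.  70.] [ 1.08  0.36 -0.32  0.   -0.89 -0.39]
145 [419. 396.  70.] [ 1.1   0.32 -0.38  0.   -0.87 -0.14]
160 [408. 374.  70.] [ 1.1   0.29 -0.43  0.   -0.86  0.13]
175 [402. 350.  70.] [ 1.08  0.26 -0.47  0.   -0.84  0.4 ]
190 [403. 326.  70.] [ 1.06  0.23 -0.51  0.   -0.83  0.69]
205 [411. 302.  70.] [ 1.02  0.22 -0.52  0.   -0.83  0.99]
220 [424. 281.  70.] [ 0.97  0.22 -0.53  0.   -0.83  1.3 ]
knob 122 [416.9 390.7] [15.9 17.5] 66.7 z 103.6
housing 2761 [496.5 340.7] [111.  100.6] 1.6 z 49.3
26.7917
```

View pics/w5.png

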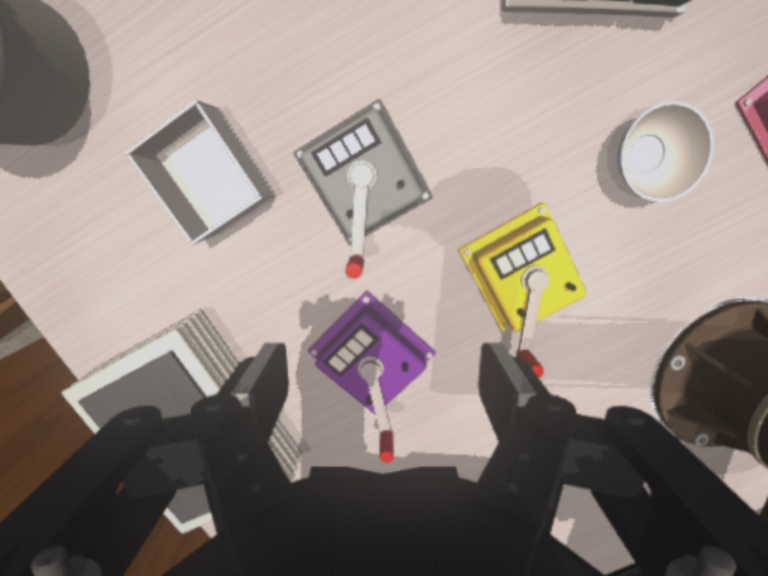

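The wrist view shows the grey counter at (362,172) with its red knob at (354,268). Home is at 147.6° about the pivot (496.5, 341), so the stop should be near 216°. I'll straddle the knob and sweep it.

```bash
cat > lev.py <<'E'
from h import *
pv=np.array([496.5,341.])
def pose(phi,z=70):
    a=np.radians(phi);return [*(pv+94.5*np.array([np.cos(a),np.sin(a)])),z],ori(phi-180,0,1)
effector.move_gripper(50)
r.move_pose(*pose(147.6,160));r.servo_line(pose(147.6)[0],max_speed=70)
f0=np.array(telemetry.state()['ft_force']);print('down',f0.round(1))
for phi in [*range(155,216,10),218,*np.arange(219.5,236,1.)]:
    r.servo_line(*pose(phi),max_speed=60 if phi<216 else 25)
    s=telemetry.state();a=np.radians(phi);ft=(np.array(s['ft_force'])-f0)[:2]@[-np.sin(a),np.cos(a)]
    print(phi,round(ft,1),end=' | ')
    if ft<-16: break
r.wait(.2);p,d=shot('wrist','w6');s=telemetry.state();print(s['ft_force'],s['t'],s['position'])
E
python3 lev.py
```

```text
down [-0.3  0.7 -0.1]
155 0.8 | 165 -1.4 | 175 -1.0 | 185 -2.4 | 195 -2.6 | 205 -4.6 | 215 -4.0 | 218 -5.1 | 219.5 -5.3 | 220.5 -5.6 | 221.5 -5.5 | 222.5 -5.4 | 223.5 -4.8 | 224.5 -5.2 | 225.5 -6.4 | 226.5 -6.0 | 227.5 -4.9 | 228.5 -9.1 | 229.5 -5.1 | 230.5 -5.6 | 231.5 -5.7 | 232.5 -5.2 | 233.5 -6.0 | 234.5 -5.8 | 235.5 -6.8 | [-5.58113942  4.56310019 12.77209931] 37.05 [443.01291989 263.86003871  70.94955268]
```

View pics/w6.png

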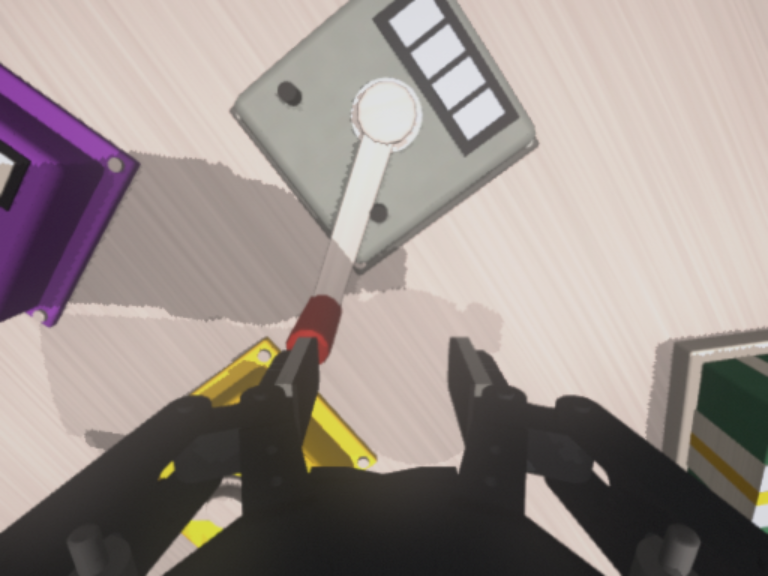

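Run:
```python
from h import *
z=np.load('pics/w6.npz');p=z['p'];T=toolT()@np.array(camera_params('wrist')['hand_eye']);X=cloud('wrist',z['d'],T)
at=lambda u,v:np.nanmedian(X[int(v/1.5)-1:int(v/1.5)+2,int(u/1.5)-1:int(u/1.5)+2].reshape(-1,3),0).round(1)
for n,u,v in(('cap',386,112),('arm',375,160),('arm2',350,225),('arm3',335,275),('knobside',320,312),('knobtop',312,345),('finger',300,360)):
    w=at(u,v);print(n,w,np.degrees(np.arctan2(w[1]-341,w[0]-496.5)).round(1)%360)
s=telemetry.state();print(s['ft_force'],s['ft_torque'],s['gripper_width'],s['gripper_force'],s['position'])
```

```text
cap [496.7 341.4  63.5] 63.4
arm [481.9 328.1  61.8] 221.5
arm2 [455.7 311.   61.8] 216.3
arm3 [436.1 296.1  61.7] 216.6
knobside [427.6 290.4  86.3] 216.3
knobtop [427.5 287.8 114.2] 217.6
finger [426.1 289.1 126.8] 216.4
[-5.58113942  4.56310019 12.77209931] [ 1.52783692  2.44868515 -0.02542461] 49.6869393638679 6.222646166570485 [443.01291989 263.86003871  70.94955268]
```

The lever measures 216.4° − 147.6° = 1.2 rad, so it is at its stop. I'll ease off and lift clear so that it springs home.

```bash
cat > rel.py <<'E'
from h import *
pv=np.array([496.5,341.])
def pose(phi,z=70):
    a=np.radians(phi);return [*(pv+94.5*np.array([np.cos(a),np.sin(a)])),z],ori(phi-180,0,1)
r.servo_line(*pose(226),max_speed=40);print(np.round(telemetry.state()['ft_force'],1))
for z in(85,100,115,180,330):
    r.servo_line(pose(226,z)[0],max_speed=80);print(z,np.round(telemetry.state()['ft_force'],1))
r.move_pose([430,350,330],ori(-28,0,1));r.wait(.3)
P,X=wrist('w7');rect(X,(416.9,391.5),25,85,112,'knob')
r.move_pose([540,-60,350],ori(-28,0,1));r.wait(.3)
P,X=wrist('w8')
s=telemetry.state();print(s['t'],np.round(s['ft_force'],1))
z=X[...,2];a=np.radians(-28.4);ex=np.array([np.cos(a),np.sin(a)]);ey=np.array([-ex[1],ex[0]])
Q=np.stack([(X[...,:2]-[566.6,-63.2])@ex,(X[...,:2]-[566.6,-63.2])@ey,z],-1)
m=(z>67)&(z<84)&(abs(Q[...,0])<66)&(abs(Q[...,1])<29.5)
print('placed',m.sum(),cv2.minAreaRect(Q[m][:,:2].astype(np.float32)),np.percentile(Q[m],[1,99],axis=0).round(1).tolist())
a7=cv2.imread('pics/w7.png');a8=cv2.imread('pics/w8.png')
cv2.imwrite('pics/fin.png',np.hstack([cv2.resize(a7,(400,300)),cv2.resize(a8,(400,300))]))
E
python3 rel.py
```

```text
[-4.4  3.  11.3]
85 [ 0.1  0.1 -0.4]
100 [-0.2  0.1  0.8]
115 [-0.7  0.1 -0.6]
180 [ 0.1  1.  -0.4]
330 [-0.5 -0.8 -0.5]
knob 122 [417.6 390.9] [16.3 16.4] 17.2 z 103.7
45.125 [ 0.4 -0.5 -0.2]
placed 2650 ((-0.7138252258300781, -0.19292068481445312), (127.90625, 56.84457015991211), 0.08361389487981796) [[-64.2, -27.9, 73.3], [62.9, 27.7, 77.6]]
```

View pics/fin.png

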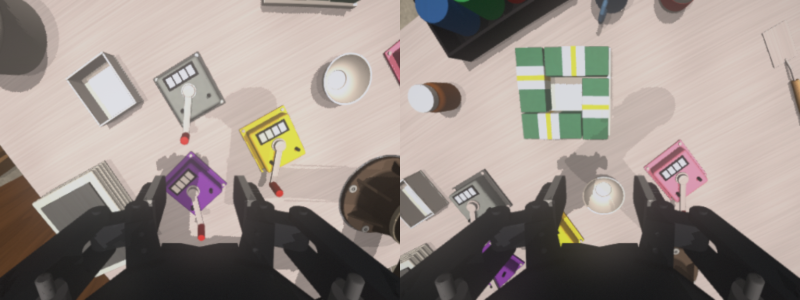

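The knob is back home at (185,140) in the left view. The carton sits in its place within about 1 mm, and the neighbours haven't moved. Handing in.

```bash
python3 -c "
from h import *
print(ticket.finish_job())"
```

```text
the job is handed in; nothing more can be done
None
```

I handed the job in at about 45 s on the robot's clock: the green carton was laid down and let go, then set in the slot about 1 mm off centre by the wrist camera, and the grey counter's lever was swung to its stop and seen back home; the hand-in returned no verdict.

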